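Bring the ball dish round to the vise, ball in the middle

ROBOT

A 6-joint arm with a two-finger parallel gripper is mounted at the origin on the work surface. World frame = base frame: x ahead of the robot, y to its left, z up, the work surface at z = 0. Lengths are in mm, angles in rad, forces in N, time in s.
With the tool pointing down it reaches from about 275 to 750 mm from the base axis. Payload 10.2 kg.
Tool frame: the origin (TCP) lies at the very end of the fingers, on their centre line; the grasp point (between the pads) lies 19 mm behind it; x points along the fingers, y is the direction in which the jaws open and shut, and the axes are right-handed (so a half turn about x gives the same grasp; the last joint's range is limited). The gripper opens to 85 mm and grips with 20 to 120 N. Pads are 22 mm wide; open, the fingers measure 114 mm over their backs; the gripper's body (76 mm by 85 mm) begins 54 mm behind the grasp point. The pads swing forward as they close: fully open they stand 13 mm farther back than shut.
Start: joints at [-1.495, 0.313, 1.498, -0, 1.331, -0.223], TCP at [154.533, -501.748, 231.294] pointing down, gripper open.
Joint ranges: [-2.94, 2.94], [-0.97, 2.17], [0.19, 2.56], [-1.23, 4.37], [0.02, 3.11], [-2.88, 2.88]. Speed limits (rad/s): [2.39, 2.39, 3.01, 3.14, 3.14, 3.14].

INTERFACE

Orientations are given as a unit quaternion [w, x, y, z].
In Python, from rig import ctrl, viewer, order gives the robot as it stands. The module is installed in compiled form; this text tells all that it offers.
- The arm moves only by the tool carry_out, never from a script. Its argument "deltas" is a list of rows, each a list of 7 numbers: the gripper command: -1 is fully open, 1 is shut, values between are in proportion, then the shift along the tool's x, y, z in mm, then the turn, a rotation vector about the tool's x, y, z in degrees. A call has exactly 5 rows; each row is the pose to reach, as a shift and turn from the pose commanded when the call began, along the tool's axes at that moment; what a row does not reach only later rows make up. A row lasts 1/8 s, in which the tool goes at most 62.5 mm and 10.7 degrees, less where a joint would pass 70% of its speed; a pose out of reach is approached as far as the arm can. A call with a gripper value outside its range is refused whole. The fingers move at their own pace and stop on an object; "newtons" is the grip in N (left out, the last holds). Time passes only in rows, so rows that repeat a pose let the fingers close, or fill a call up. It gives the time, the measured TCP pose, the force and the opening at its end, in the units of the state.
- ctrl.sense(): the state, without advancing time (a new reading comes with each control period).
- viewer.capture(name): name is "scene" or "top" or "wrist"; returns the picture (400x640x3 uint8, red, green, blue); there is no depth.
- viewer.calibration(name): a dict with "fx", "fy", "cx", "cy" (pixels), "xyz" and "attitude" of the camera in the world; the wrist camera has in their place "T_tool_cam" (4x4, takes a point from camera to tool coordinates, whose origin is the TCP and whose axes are the tool frame's). Camera axes: x right, y down, z forward; pixel columns grow to the right and rows downward; lengths in mm; the calibration is good to about 2 mm. A picture is of the moment at which its call begins: read the wrist's pose just before it. calibration takes no time and is no camera call.
- order.finish_job(): hands the job in, once; it reports no verdict.
The state is a dict: "time_s": time; "joints": joint angles; "dq": joint speeds; "tau": joint torques, N m; "eef_pos": TCP position; "ee_rot": TCP orientation; "force": force on the tool from outside, world axes, zero at the start; "wrist_torque": the same for the moment, N m; "grip_width": opening from 0.0 (shut) to 1.0 (fully open).
Only numpy, scipy, OpenCV 4.12 (cv2) and the standard library are available. Lean on these libraries where they do the work, as an engineer would, in place of code of your own. Each camera call takes 0.05 s, during which the arm holds its last target. There are 200 camera calls.

TASK

Pick up the metal ball dish by its upright black grip and, once it is clear of the bench, turn it level through about a quarter turn so that its pouring lip points straight along the vise, from the screw-handle end towards the fixed jaw, and bring the tip of the lip a couple of centimetres above the middle of the open bore in the clamped pump body. The loose steel ball must stay inside the ring pressed in the dish floor all the while, and the other things on the bench are left alone. Finish still holding the dish there, level, still and clear of the vise with the ball at rest in the middle, ready for me to tip it in: do not put it down or let go.

Things in the scene. Friction and masses are not known exactly. Their poses are not given: they have to be found in the camera images.
- dish: Shallow round spun-metal dish, 125 mm across, rim 20 mm high, about 0.16 kg, on a 72 mm rubber foot. Origin: centre of its underside; x points out through the pouring lip, z up. Floor: smooth shallow curve of radius 160 mm, so the ball rolls about 3 mm off the middle per degree of tilt; a dark ring 50 mm across is pressed in it. A strap opposite the lip carries an upright black grip
- dish_grip (a point): Centre of the dish's upright black grip, outside the rim, 74.5 mm from the dish centre on the side away from the lip (dish -x), 60 mm above the underside: a flat-sided block 12 mm thick along the dish's x (pinch it across this, from above), 32 mm wide, 44 mm tall (38 to 82 mm above the underside). Below it there is only a thin strap
- dish_lip (a point): Tip of the pouring lip, 73 mm from the dish centre along the dish's +x axis, 17.5 mm above the underside
- dish_mid (a point): Middle of the dish floor, 4 mm above the centre of the underside
- ball_center (a point): Centre of the loose steel ball, 16 mm in diameter, 17 g, lying in the dish; it rolls freely
- vise: Grey bench vise fixed to the bench, jaws 80 mm wide and 90 mm high, an aluminium pump body clamped in them. Origin: underside centre, straight below the bore. x runs along the vise from the screw handle (cross bar 155 mm from the origin on the -x side, under 70 mm high) over the moving jaw to the fixed jaw and anvil (+x side); z up. Nothing on it is higher than the bore's rim
- bore (a point): Middle of the mouth of the 18 mm open bore on top of the pump body in the vise, 106 mm above the bench; same axes as the vise
- boot: Bystander: black rubber spark plug boot, an elbow about 50 x 40 mm, 22 mm high, lying on the bench
- gasket: Bystander: flat copper-coloured cylinder head gasket, 110 x 96 x 2 mm, lying on the bench
- compressor: Bystander: blue steel valve spring compressor, a C-shaped clamp 220 mm long with a steel screw, up to 34 mm high, lying on the bench
- plug: Bystander: brass drain plug standing on its hexagon head, 29 mm across the collar, 24 mm high
- spring: Bystander: steel valve spring standing upright, 29 mm across, 40 mm high
- sparkplug: Bystander: spark plug lying on the bench, 75 mm long, 22 mm high
- wrench: Bystander: steel combination wrench lying on the bench, 170 mm long, 8 mm high

How it is judged (in metres and radians):
On the way:
1. the dish is lifted clear of the bench by its grip, not yet turned, ball inside the ring (height (world z) of dish above 0.025 m and contact force between the fingers and dish above 0.5 N and angle between the x axis of dish and the x axis of vise, either way round above 0.5 rad and horizontal distance between ball_center and dish_mid below 0.025 m), for 0.2 s.
At the end, for the whole second after the job is handed in: The gripper holds the dish off the vise: lip within 15 mm sideways of the bore's middle and 8 to 45 mm above it, dish centre on the screw-handle side within 25 mm of the vise's centre line, level within 5 degrees, still, the ball at rest within 16 mm of the dish's middle (horizontal distance between dish_lip and bore below 0.015 m and z of dish_lip in the frame of bore between 0.008 and 0.045 m and x of dish_mid in the frame of bore below -0.05 m and y of dish_mid in the frame of bore between -0.025 and 0.025 m and angle between dish's own z axis and vertical below 0.09 rad and horizontal distance between ball_center and dish_mid below 0.016 m and distance between ball_center and dish_mid below 0.022 m and linear speed of ball below 0.04 m/s and linear speed of dish below 0.03 m/s and contact force between the fingers and dish above 0.5 N and contact force between dish and vise below 0.1 N); the arm keeps its last pose, push and grip.
It fails at once if the ball leaves the ring pressed in the dish floor (more than 25 mm off the middle) (horizontal distance between ball_center and dish_mid above 0.025 m or distance between ball_center and dish_mid above 0.035 m).
It fails at once if the dish is tipped more than 14 degrees (angle between dish's own z axis and vertical above 0.25 rad).
It fails at once if another thing on the bench is moved more than 20 mm (distance of any of boot, gasket, compressor, plug, spring, sparkplug, wrench from where it was at the start of the episode above 0.02 m).
It also fails if it takes over 61 s, if anything falls off the work surface, if the arm or the gripper's body presses on something with over 40 N, if the wrist force passes 120 N, or if a joint passes its speed limit or range.

## Working session

There is one attempt and no reset: what is moved stays moved. The work goes in short steps, Python scripts to look and compute and a tool call to move; the robot and the scene stay as the last step left them, time stands still between calls to the robot, and variables do not carry over. Pictures are saved under pics/ and viewed, about 8 in all and at most 12, crops included, and the job is handed in when it is done.

Besides the shell and the picture viewer there is one more tool, called after "Call:" by a JSON object that holds its "method" and its "body". carry_out: Moves the arm, as the interface text tells. Its arguments: {"type":"object","properties":{"deltas":{"type":"array"},"newtons":{"type":"number"}},"required":["deltas"]}

```bash
mkdir -p pics
python3 - <<'E'
from rig import ctrl, viewer
import cv2
s=ctrl.sense(); print(s)
for n in("scene","top"):
    cv2.imwrite(f"pics/{n}0.png",viewer.capture(n)[:,:,::-1]); print(n,viewer.calibration(n))
print(viewer.calibration("wrist"))
E
```

```text
{'time_s': 0.0, 'joints': array([-1.49542454e+00,  3.13440130e-01,  1.49840632e+00,  2.24048338e-06,
        1.33099462e+00, -2.23398004e-01]), 'dq': array([ 0.00032321, -0.00034998, -0.00195738, -0.00042166, -0.00286259,
       -0.00066123]), 'tau': array([ 3.52117313e-04, -4.12265790e+01, -2.59738612e+01, -1.78491005e-04,
        4.16212308e-03, -5.21319265e-06]), 'eef_pos': array([ 154.50204495, -501.49558401,  230.75170529]), 'ee_rot': array([ 0.10479832,  0.6992649 ,  0.10567854, -0.69919809]), 'force': array([-0.68521948,  0.32547153, -0.66991626]), 'wrist_torque': array([-0.10331427,  0.03611043, -0.01762   ]), 'grip_width': 0.9978579175369607}
scene {'fx': 369.82282284505175, 'fy': 369.82282284505175, 'cx': 317.6654039827179, 'cy': 205.06635123112235, 'xyz': array([1286.7322901 ,  330.52508485,  801.65666429]), 'attitude': array([-0.22737155,  0.49549689,  0.76675053, -0.3389375 ])}
top {'fx': 457.55137196789195, 'fy': 457.55137196789195, 'cx': 321.0684141027106, 'cy': 210.24388559081052, 'xyz': array([ 371.10665392,   38.14633009, 1236.02217906]), 'attitude': array([-0.0634373 ,  0.71219805, -0.69640527,  0.06139506])}
{'fx': 317.97234479314307, 'fy': 317.97234479314307, 'cx': 328.1150448457859, 'cy': 197.4782027198672, 'T_tool_cam': array([[-2.81867072e-04, -3.11203744e-01,  9.50343175e-01,
        -1.42894741e+02],
       [ 9.99999150e-01,  1.12223420e-03,  6.64086758e-04,
        -7.44341238e-02],
       [-1.27317390e-03,  9.50342554e-01,  3.11203163e-01,
        -7.93494920e+01],
       [ 0.00000000e+00,  0.00000000e+00,  0.00000000e+00,
         1.00000000e+00]])}
```

View pics/top0.png

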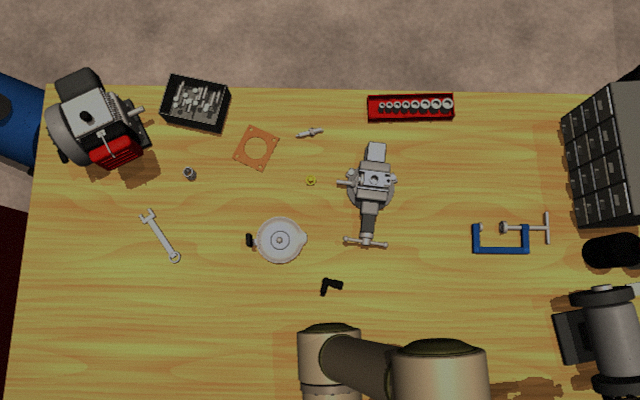

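View pics/scene0.png

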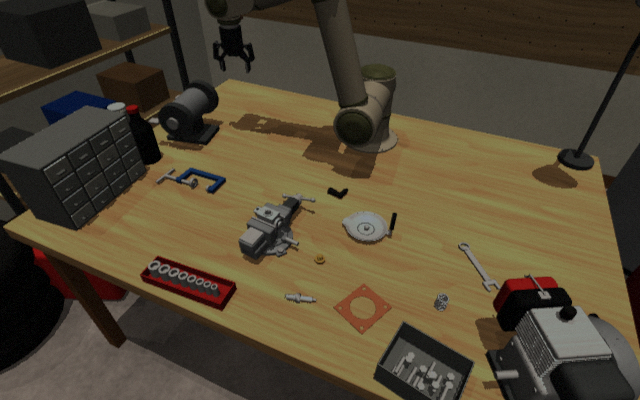

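```bash
cat > h.py <<'E'
import numpy as np
from rig import ctrl, viewer
from scipy.spatial.transform import Rotation as R
def q2r(q): return R.from_quat([q[1],q[2],q[3],q[0]])
def cam(name,s=None):
    c=viewer.calibration(name)
    if name=="wrist":
        T=c["T_tool_cam"]; r=q2r(s["ee_rot"]).as_matrix()
        return c,r@T[:3,:3],r@T[:3,3]+s["eef_pos"]
    return c,q2r(c["attitude"]).as_matrix(),np.array(c["xyz"])
def pix2w(name,u,v,z,s=None):
    c,r,p=cam(name,s); d=r@np.array([(u-c["cx"])/c["fx"],(v-c["cy"])/c["fy"],1])
    return p+d*(z-p[2])/d[2]
def w2pix(name,X,s=None):
    c,r,p=cam(name,s); k=r.T@(np.array(X)-p)
    return k[0]/k[2]*c["fx"]+c["cx"],k[1]/k[2]*c["fy"]+c["cy"]
E
python3 - <<'E'
from h import *
import cv2
a=cv2.imread("pics/top0.png")[130:280,230:420]; cv2.imwrite("pics/c1.png",cv2.resize(a,None,fx=4,fy=4,interpolation=cv2.INTER_CUBIC))
print(R.from_matrix(cam("top")[1]).as_matrix().round(3), q2r(ctrl.sense()["ee_rot"]).as_matrix().round(3))
E
```

```text
[[ 0.023 -0.984  0.176]
 [-1.    -0.022  0.005]
 [-0.001 -0.176 -0.984]] [[-0.     0.294 -0.956]
 [ 0.001 -0.956 -0.294]
 [-1.    -0.001 -0.   ]]
```

View pics/c1.png

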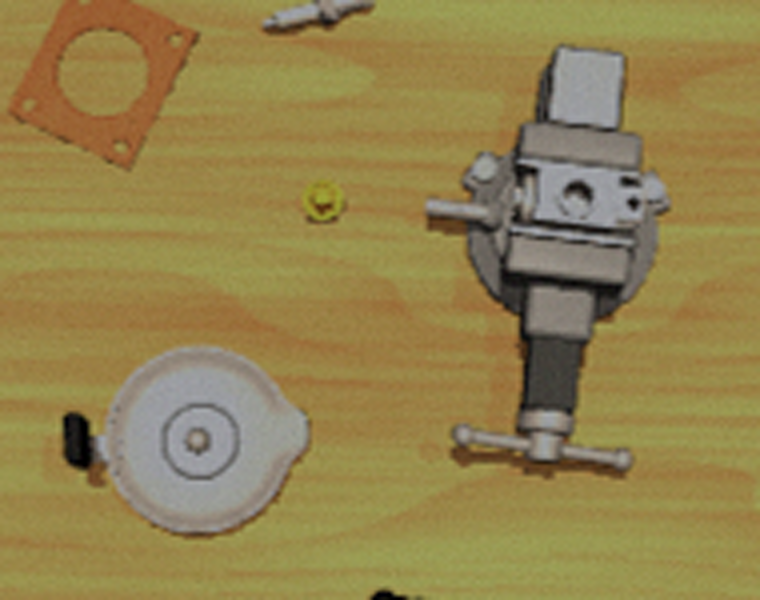

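The crop shows (crop px): grip 76,440; ring centre 201,441 with ball in it; lip tip 309,431; bore 579,200; vise screw bar 543,447; anvil 588,87.

Run:
```python
from h import *
f=lambda u,v,z: pix2w("top",u/4+229.6,v/4+129.6,z)[:2].round(1)
print("ring",f(201,441,6),"lip",f(309,431,17.5),"grip",f(76,440,80),"bore",f(579,200,106))
print("fixedjaw",f(580,146,90),"movjaw",f(569,262,90),"anvil",f(588,87,75),"bar",f(543,447,50))
print("tool y in world",q2r(ctrl.sense()["ee_rot"]).as_matrix()[:,1])
```

```text
ring [507.1 153.6] lip [514.2  80.5] grip [497.8 226. ] bore [655.  -89.8]
fixedjaw [694.9 -92.1] movjaw [618.  -85.3] anvil [739.5 -99. ] bar [503.3 -73. ]
tool y in world [ 0.29434651 -0.95569811 -0.00111864]
```

Call:
{"method": "carry_out", "body": {"deltas": [[-1, 2, -40, -36, 0, 0, 0], [-1, 4, -80, -72, 0, 0, 0], [-1, 6, -120, -108, 0, 0, 0], [-1, 9, -160, -144, 0, 0, 0], [-1, 12, -198, -181, 0, 0, 0]], "newtons": 60}}

```text
time_s: 0.72
eef_pos: [269.5, -257.5, 219.1]
ee_rot: [0.105, 0.699, 0.105, -0.699]
force: [0.6, -0.2, -0.3]
grip_width: 0.999
```

Call:
{"method": "carry_out", "body": {"deltas": [[-1, 2, -40, -36, 0, 0, 0], [-1, 4, -80, -72, 0, 0, 0], [-1, 6, -120, -108, 0, 0, 0], [-1, 9, -160, -144, 0, 0, 0], [-1, 12, -198, -181, 0, 0, 0]]}}

```text
time_s: 1.35
eef_pos: [384.3, -14.9, 207.3]
ee_rot: [0.105, 0.699, 0.105, -0.699]
force: [0.6, 0.0, 0.4]
grip_width: 0.997
```

Call:
{"method": "carry_out", "body": {"deltas": [[-1, 2, -46, -42, 2, 0, 0], [-1, 4, -92, -84, 5, 0, 0], [-1, 6, -138, -126, 8, 0, 0], [-1, 8, -178, -163, 10.7, 0, 0], [-1, 10, -198, -181, 10.7, 0, 0]]}}

```text
time_s: 1.98
eef_pos: [498.9, 228.2, 196.5]
ee_rot: [-0.04, -0.706, -0.04, 0.706]
force: [-0.6, -0.4, 0.2]
grip_width: 1.0
```

Run:
```python
from h import *
import cv2
s=ctrl.sense(); cv2.imwrite("pics/w1.png",viewer.capture("wrist")[:,:,::-1])
print(s["time_s"],s["eef_pos"],s["joints"],q2r(s["ee_rot"]).as_matrix().round(4))
for X in [(497.8,226,82),(507,154,6),(514,80.5,17.5)]: print(w2pix("wrist",X,s))
```

```text
1.975 [498.86646564 228.1545155  196.49416152] [2.15239638e-01 3.93212857e-01 1.47808028e+00 1.69048782e-04
 1.27118978e+00 1.67224325e+00] [[-9.000e-04  1.135e-01 -9.935e-01]
 [-0.000e+00 -9.935e-01 -1.135e-01]
 [-1.000e+00 -1.000e-04  9.000e-04]]
(np.float64(330.27418143031787), np.float64(193.30569199557323))
(np.float64(397.3623277209258), np.float64(171.33413028647473))
(np.float64(470.4255777194909), np.float64(175.3014656659379))
```

View pics/w1.png

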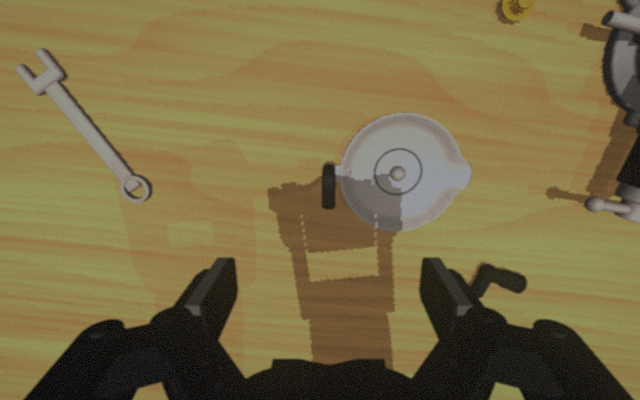

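The wrist view confirms: grip top at about (329,193), ring (398,171), lip (470,175), all within ~2 px of prediction; TCP is already centred over the grip. Descending.

Call:
{"method": "carry_out", "body": {"deltas": [[0.1, 30, 0, 0, 0, 0, 0], [0.3, 65, 0, 0, 0, 0, 0], [0.3, 100, 0, 0, 0, 0, 0], [0.3, 135, 0, 0, 0, 0, 0], [0.3, 154, 0, 0, 0, 0, 0]]}}

```text
time_s: 2.65
eef_pos: [497.6, 225.2, 41.4]
ee_rot: [-0.04, -0.705, -0.039, 0.707]
force: [-0.7, -0.4, 0.2]
grip_width: 0.346
```

Run:
```python
from h import *
import cv2
s=ctrl.sense(); cv2.imwrite("pics/w2.png",viewer.capture("wrist")[:,:,::-1])
print(s["time_s"],s["eef_pos"],s["grip_width"],s["force"])
```

```text
2.65 [497.5782222  225.20963229  41.35785678] 0.3459765121228079 [-0.74079098 -0.40280715  0.20360826]
```

View pics/w2.png

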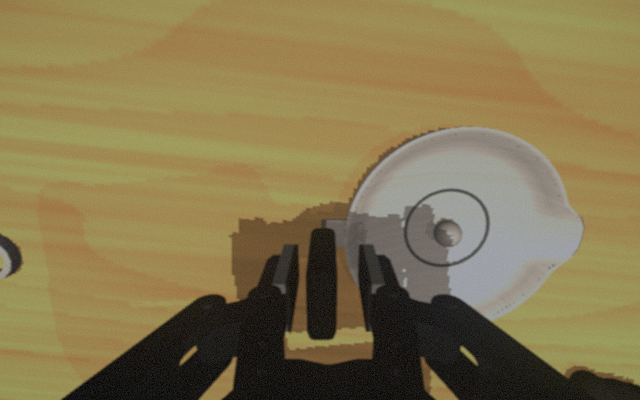

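Fingers straddle the grip (u 322, fingers' midline u≈328): about 2.4 mm off centre, and the ball is inside the ring. Centring, then closing.

Call:
{"method": "carry_out", "body": {"deltas": [[0.3, 0, -2.4, -1, 0, 0, 0], [0.4, 0, -2.4, -1, 0, 0, 0], [0.5, 0, -2.4, -1, 0, 0, 0], [0.58, 0, -2.4, -1, 0, 0, 0], [0.64, 0, -2.4, -1, 0, 0, 0]], "newtons": 50}}

```text
time_s: 3.32
eef_pos: [499.4, 228.3, 43.5]
ee_rot: [0.04, 0.706, 0.04, -0.706]
force: [0.6, 0.2, -0.1]
grip_width: 0.181
```

Call:
{"method": "carry_out", "body": {"deltas": [[0.68, 0, 0, 0, 0, 0, 0], [0.72, 0, 0, 0, 0, 0, 0], [0.8, 0, 0, 0, 0, 0, 0], [1, 0, 0, 0, 0, 0, 0], [1, 0, 0, 0, 0, 0, 0]]}}

```text
time_s: 3.95
eef_pos: [499.3, 228.3, 43.4]
ee_rot: [-0.04, -0.706, -0.04, 0.706]
force: [-1.7, 0.1, 2.5]
grip_width: 0.135
```

Call:
{"method": "carry_out", "body": {"deltas": [[1, 0, 0, 0, 0, 0, 0], [1, 0, 0, 0, 0, 0, 0], [1, -1, 0, 0, 0, 0, 0], [1, -2, 0, 0, 0, 0, 0], [1, -3, 0, 0, 0, 0, 0]]}}

```text
time_s: 4.58
eef_pos: [499.3, 228.3, 46.2]
ee_rot: [-0.04, -0.706, -0.04, 0.706]
force: [-0.1, -0.2, -1.9]
grip_width: 0.134
```

Run:
```python
from h import *
import cv2
s=ctrl.sense(); cv2.imwrite("pics/w3.png",viewer.capture("wrist")[:,:,::-1])
print(s["time_s"],s["eef_pos"],s["grip_width"],s["force"],s["wrist_torque"])
```

```text
4.575 [499.29374787 228.2647779   46.18843898] 0.13409360629069103 [-0.10820768 -0.16234386 -1.906533  ] [ 0.12629485  0.01589962 -0.05179042]
```

View pics/w3.png

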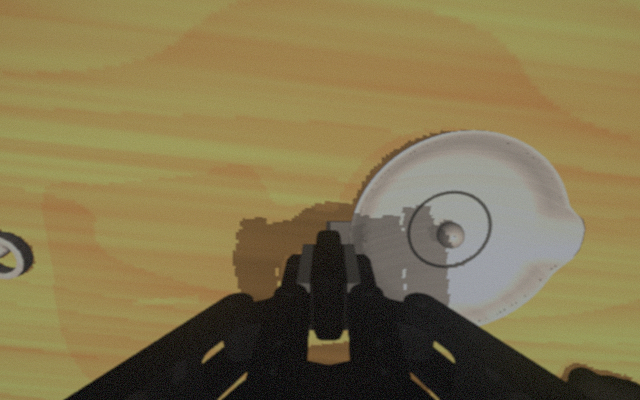

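Grip holds (force −1.9 N = dish weight), ball at (451,234) in ring centred (450,229), same relation as before. Lift straight up.

Call:
{"method": "carry_out", "body": {"deltas": [[1, -2, 0, 0, 0, 0, 0], [1, -6, 0, 0, 0, 0, 0], [1, -11, 0, 0, 0, 0, 0], [1, -17, 0, 0, 0, 0, 0], [1, -24, 0, 0, 0, 0, 0]]}}

```text
time_s: 5.25
eef_pos: [499.4, 228.3, 70.8]
ee_rot: [0.04, 0.706, 0.04, -0.706]
force: [0.1, -0.0, -2.6]
grip_width: 0.13
```

Call:
{"method": "carry_out", "body": {"deltas": [[1, -8, 0, 0, 0, 0, 0], [1, -17, 0, 0, 0, 0, 0], [1, -26, 0, 0, 0, 0, 0], [1, -35, 0, 0, 0, 0, 0], [1, -44, 0, 0, 0, 0, 0]]}}

```text
time_s: 5.88
eef_pos: [499.3, 228.3, 114.9]
ee_rot: [0.04, 0.706, 0.04, -0.706]
force: [0.0, -0.3, -1.6]
grip_width: 0.138
```

Call:
{"method": "carry_out", "body": {"deltas": [[1, -9, 0, 0, 0, 0, 0], [1, -18, 0, 0, 0, 0, 0], [1, -26, 0, 0, 0, 0, 0], [1, -33, 0, 0, 0, 0, 0], [1, -39, 0, 0, 0, 0, 0]]}}

```text
time_s: 6.5
eef_pos: [499.3, 228.3, 153.7]
ee_rot: [0.04, 0.706, 0.04, -0.706]
force: [0.4, -0.2, -2.7]
grip_width: 0.134
```

Call:
{"method": "carry_out", "body": {"deltas": [[1, -4, 0, 0, 0, 0, 0], [1, -6, 0, 0, 0, 0, 0], [1, -7, 0, 0, 0, 0, 0], [1, -7, 0, 0, 0, 0, 0], [1, -7, 0, 0, 0, 0, 0]]}}

```text
time_s: 7.12
eef_pos: [499.3, 228.2, 160.2]
ee_rot: [-0.04, -0.706, -0.04, 0.706]
force: [0.0, 0.2, -2.6]
grip_width: 0.134
```

Run:
```python
from h import *
import cv2
s=ctrl.sense(); cv2.imwrite("pics/w4.png",viewer.capture("wrist")[:,:,::-1])
print(s["time_s"],s["eef_pos"],s["grip_width"],s["force"],s["wrist_torque"])
r=q2r(s["ee_rot"]).as_matrix();print(r.round(4))
# plan: dish centre straight line, yaw about dish centre; tool-frame deltas per call chunk
g=s["eef_pos"][:2]; a0=np.arctan2(r[1,1],r[0,1])
vx=np.array([236.2,-26.]);a1=np.arctan2(vx[1],vx[0]); print(np.degrees([a0,a1]))
e=lambda a:np.array([np.cos(a),np.sin(a)])
c0=g+74.5*e(a0); c1=np.array([655,-89.8])-73*e(a1)
N=12; t=np.linspace(0,1,N*5+1); f=lambda t:t*t*t*(10-15*t+6*t*t)
for k in range(N):
    A=None
    for j in range(6):
        w=f(t[k*5+j]); a=a0+w*(a1-a0); p=c0+w*(c1-c0)-74.5*e(a)
        if j==0: A,P=a,p; continue
        d=p-P; Y=e(A); Z=-np.array([-Y[1],Y[0]])
        print([1,0,round(d@Y,1),round(d@Z,1),round(-np.degrees(a-A),1),0,0],end=", ")
    print()
```

```text
7.125 [499.28352632 228.24979885 160.16839105] 0.13440744645634545 [ 0.0052654   0.19094561 -2.62688841] [ 0.18285921 -0.0089187   0.0063402 ]
[[-3.000e-04  1.118e-01 -9.937e-01]
 [-1.000e-04 -9.937e-01 -1.118e-01]
 [-1.000e+00  0.000e+00  3.000e-04]]
[-83.5794603   -6.28161257]
[1, 0, np.float64(0.0), np.float64(0.0), np.float64(-0.0), 0, 0], [1, 0, np.float64(0.1), np.float64(0.0), np.float64(-0.0), 0, 0], [1, 0, np.float64(0.3), np.float64(0.1), np.float64(-0.1), 0, 0], [1, 0, np.float64(0.7), np.float64(0.1), np.float64(-0.2), 0, 0], [1, 0, np.float64(1.2), np.float64(0.3), np.float64(-0.4), 0, 0], 
[1, 0, np.float64(0.8), np.float64(0.2), np.float64(-0.3), 0, 0], [1, 0, np.float64(2.0), np.float64(0.4), np.float64(-0.6), 0, 0], [1, 0, np.float64(3.5), np.float64(0.8), np.float64(-1.1), 0, 0], [1, 0, np.float64(5.3), np.float64(1.2), np.float64(-1.7), 0, 0], [1, 0, np.float64(7.5), np.float64(1.6), np.float64(-2.4), 0, 0], 
[1, 0, np.float64(2.6), np.float64(0.7), np.float64(-0.8), 0, 0], [1, 0, np.float64(5.5), np.float64(1.4), np.float64(-1.7), 0, 0], [1, 0, np.float64(8.9), np
[... 2499 characters left out ...]
loat64(21.1), np.float64(-5.3), 0, 0], 
[1, 0, np.float64(1.0), np.float64(2.9), np.float64(-0.7), 0, 0], [1, 0, np.float64(1.8), np.float64(5.2), np.float64(-1.3), 0, 0], [1, 0, np.float64(2.5), np.float64(7.2), np.float64(-1.7), 0, 0], [1, 0, np.float64(3.0), np.float64(8.7), np.float64(-2.1), 0, 0], [1, 0, np.float64(3.4), np.float64(9.8), np.float64(-2.4), 0, 0], 
[1, 0, np.float64(0.2), np.float64(0.8), np.float64(-0.2), 0, 0], [1, 0, np.float64(0.4), np.float64(1.3), np.float64(-0.3), 0, 0], [1, 0, np.float64(0.5), np.float64(1.5), np.float64(-0.4), 0, 0], [1, 0, np.float64(0.5), np.float64(1.6), np.float64(-0.4), 0, 0], [1, 0, np.float64(0.5), np.float64(1.7), np.float64(-0.4), 0, 0],
```

View pics/w4.png

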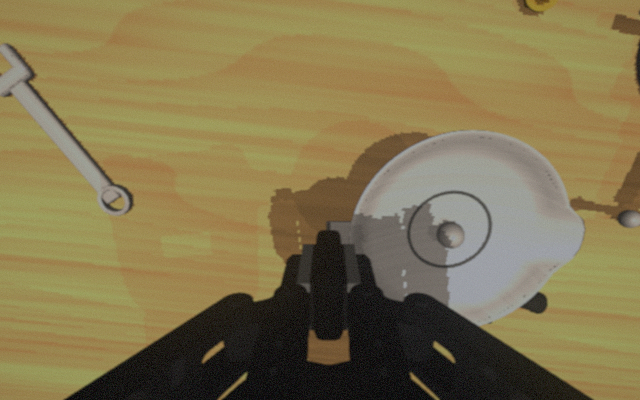

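Ball still at (451,235), ring (450,229): level and centred. Now the slow turn and transfer.

Call:
{"method": "carry_out", "body": {"deltas": [[1, 0, 0.8, 0.2, -0.3, 0, 0], [1, 0, 2.0, 0.4, -0.6, 0, 0], [1, 0, 3.8, 0.8, -1.2, 0, 0], [1, 0, 6.0, 1.3, -1.9, 0, 0], [1, 0, 8.7, 1.9, -2.8, 0, 0]]}}

```text
time_s: 7.8
eef_pos: [498.4, 219.2, 160.3]
ee_rot: [-0.057, -0.705, -0.057, 0.705]
force: [0.1, 0.7, -1.7]
grip_width: 0.13
```

Call:
{"method": "carry_out", "body": {"deltas": [[1, 0, 2.6, 0.7, -0.8, 0, 0], [1, 0, 5.5, 1.4, -1.7, 0, 0], [1, 0, 8.9, 2.3, -2.8, 0, 0], [1, 0, 12.7, 3.3, -4.0, 0, 0], [1, 0, 17.0, 4.4, -5.3, 0, 0]]}}

```text
time_s: 8.43
eef_pos: [496.8, 201.6, 160.3]
ee_rot: [-0.09, -0.701, -0.09, 0.701]
force: [0.7, 0.4, -1.8]
grip_width: 0.133
```

Call:
{"method": "carry_out", "body": {"deltas": [[1, 0, 4.6, 1.6, -1.4, 0, 0], [1, 0, 9.5, 3.3, -3.0, 0, 0], [1, 0, 15.0, 5.2, -4.6, 0, 0], [1, 0, 20.8, 7.1, -6.4, 0, 0], [1, 0, 27.1, 9.2, -8.2, 0, 0]]}}

```text
time_s: 9.05
eef_pos: [494.6, 173.0, 160.3]
ee_rot: [-0.14, -0.693, -0.14, 0.693]
force: [-0.8, 0.5, -1.7]
grip_width: 0.136
```

Call:
{"method": "carry_out", "body": {"deltas": [[1, 0, 6.3, 3.1, -2.0, 0, 0], [1, 0, 12.9, 6.3, -4.0, 0, 0], [1, 0, 20.0, 9.7, -6.1, 0, 0], [1, 0, 27.3, 13.1, -8.3, 0, 0], [1, 0, 35.0, 16.6, -10.6, 0, 0]]}}

```text
time_s: 9.68
eef_pos: [492.8, 134.2, 160.3]
ee_rot: [-0.203, -0.677, -0.203, 0.677]
force: [-0.4, 0.2, -1.3]
grip_width: 0.135
```

Call:
{"method": "carry_out", "body": {"deltas": [[1, 0, 7.2, 5.0, -2.3, 0, 0], [1, 0, 14.6, 10.1, -4.7, 0, 0], [1, 0, 22.3, 15.2, -7.0, 0, 0], [1, 0, 30.1, 20.4, -9.4, 0, 0], [1, 0, 38.2, 25.5, -11.9, 0, 0]]}}

```text
time_s: 10.3
eef_pos: [492.5, 88.3, 160.3]
ee_rot: [-0.273, -0.652, -0.273, 0.652]
force: [-0.7, 0.5, -2.4]
grip_width: 0.131
```

Call:
{"method": "carry_out", "body": {"deltas": [[1, 0, 6.9, 6.7, -2.4, 0, 0], [1, 0, 14.0, 13.4, -4.8, 0, 0], [1, 0, 21.0, 20.0, -7.2, 0, 0], [1, 0, 28.2, 26.5, -9.5, 0, 0], [1, 0, 35.3, 32.8, -11.9, 0, 0]]}}

```text
time_s: 10.92
eef_pos: [494.4, 40.1, 160.3]
ee_rot: [-0.339, -0.621, -0.339, 0.621]
force: [-0.9, 0.1, -1.6]
grip_width: 0.133
```

Call:
{"method": "carry_out", "body": {"deltas": [[1, 0, 5.6, 7.5, -2.3, 0, 0], [1, 0, 11.2, 14.8, -4.4, 0, 0], [1, 0, 16.8, 21.9, -6.6, 0, 0], [1, 0, 22.2, 28.7, -8.6, 0, 0], [1, 0, 27.5, 35.1, -10.6, 0, 0]]}}

```text
time_s: 11.55
eef_pos: [498.4, -4.3, 160.3]
ee_rot: [-0.395, -0.587, -0.395, 0.587]
force: [-0.1, -0.7, -2.4]
grip_width: 0.135
```

Call:
{"method": "carry_out", "body": {"deltas": [[1, 0, 3.9, 7.0, -1.9, 0, 0], [1, 0, 7.6, 13.6, -3.6, 0, 0], [1, 0, 11.2, 19.7, -5.3, 0, 0], [1, 0, 14.6, 25.5, -6.8, 0, 0], [1, 0, 17.7, 30.8, -8.2, 0, 0]]}}

```text
time_s: 12.18
eef_pos: [503.2, -39.4, 160.3]
ee_rot: [-0.435, -0.557, -0.435, 0.557]
force: [-0.6, 0.7, -2.6]
grip_width: 0.133
```

Call:
{"method": "carry_out", "body": {"deltas": [[1, 0, 2.2, 5.2, -1.3, 0, 0], [1, 0, 4.3, 9.9, -2.5, 0, 0], [1, 0, 6.1, 14.2, -3.5, 0, 0], [1, 0, 7.8, 17.9, -4.5, 0, 0], [1, 0, 9.2, 21.1, -5.3, 0, 0]]}}

```text
time_s: 12.8
eef_pos: [507.1, -61.9, 160.3]
ee_rot: [-0.461, -0.537, -0.461, 0.537]
force: [-0.0, -0.5, -1.8]
grip_width: 0.135
```

Call:
{"method": "carry_out", "body": {"deltas": [[1, 0, 1.0, 2.9, -0.7, 0, 0], [1, 0, 1.8, 5.2, -1.3, 0, 0], [1, 0, 2.5, 7.2, -1.7, 0, 0], [1, 0, 3.0, 8.7, -2.1, 0, 0], [1, 0, 3.4, 9.8, -2.4, 0, 0]]}}

```text
time_s: 13.42
eef_pos: [508.9, -72.0, 160.3]
ee_rot: [-0.471, -0.527, -0.472, 0.527]
force: [0.4, -0.2, -1.7]
grip_width: 0.135
```

Run:
```python
from h import *
import cv2
s=ctrl.sense(); w=viewer.capture("wrist"); t=viewer.capture("top")[130:280,270:430]
cv2.imwrite("pics/w5.png",w[:,:,::-1]); cv2.imwrite("pics/t5.png",cv2.resize(t[:,:,::-1],None,fx=4,fy=4,interpolation=cv2.INTER_CUBIC))
r=q2r(s["ee_rot"]).as_matrix();print(s["time_s"],s["eef_pos"],s["grip_width"],s["force"],r.round(4))
y=r[:,1]; lip=s["eef_pos"]+147.5*y; print("lip",lip,"yaw",np.degrees(np.arctan2(y[1],y[0])))
```

```text
13.425 [508.92195039 -71.96169377 160.28348777] 0.13481098021157753 [ 0.40644535 -0.17806203 -1.67618473] [[-1.000e-04  9.938e-01 -1.108e-01]
 [ 1.000e-04 -1.108e-01 -9.938e-01]
 [-1.000e+00 -1.000e-04 -0.000e+00]]
lip [655.51456404 -88.29740741 160.27428756] yaw -6.358586235188649
```

View pics/w5.png

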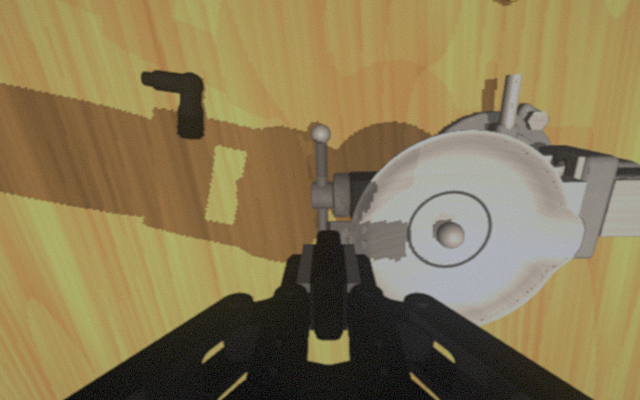

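View pics/t5.png

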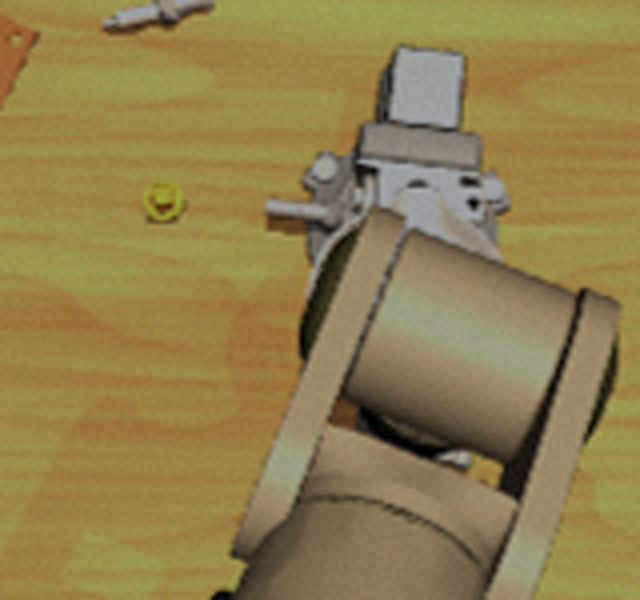

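Wrist view: ball (451,236) in ring (450,229), unchanged; lip lies along the vise, just at the bore (top crop: bore arc at 420,185 peeking past the lip). A small final trim, lower slightly, settle, and a check from the scene camera.

Call:
{"method": "carry_out", "body": {"deltas": [[1, 0.5, 0, 0.3, 0, 0, 0], [1, 1.5, -0.2, 0.8, 0, 0, 0], [1, 2.5, -0.4, 1.2, 0, 0, 0], [1, 3.5, -0.5, 1.5, 0, 0, 0], [1, 4, -0.5, 1.6, 0, 0, 0]]}}

```text
time_s: 14.15
eef_pos: [508.2, -73.4, 156.2]
ee_rot: [-0.471, -0.527, -0.471, 0.527]
force: [0.7, -1.1, -2.4]
grip_width: 0.134
```

Call:
{"method": "carry_out", "body": {"deltas": [[1, 0, 0, 0, 0, 0, 0], [1, 0, 0, 0, 0, 0, 0], [1, 0, 0, 0, 0, 0, 0], [1, 0, 0, 0, 0, 0, 0], [1, 0, 0, 0, 0, 0, 0]]}}

```text
time_s: 14.78
eef_pos: [508.3, -73.4, 156.3]
ee_rot: [0.471, 0.527, 0.471, -0.527]
force: [0.5, 0.2, -1.2]
grip_width: 0.133
```

Call:
{"method": "carry_out", "body": {"deltas": [[1, 0, 0, 0, 0, 0, 0], [1, 0, 0, 0, 0, 0, 0], [1, 0, 0, 0, 0, 0, 0], [1, 0, 0, 0, 0, 0, 0], [1, 0, 0, 0, 0, 0, 0]]}}

```text
time_s: 15.4
eef_pos: [508.2, -73.4, 156.3]
ee_rot: [-0.471, -0.527, -0.471, 0.527]
force: [-0.1, -0.3, -2.2]
grip_width: 0.134
```

Call:
{"method": "carry_out", "body": {"deltas": [[1, 0, 0, 0, 0, 0, 0], [1, 0, 0, 0, 0, 0, 0], [1, 0, 0, 0, 0, 0, 0], [1, 0, 0, 0, 0, 0, 0], [1, 0, 0, 0, 0, 0, 0]]}}

```text
time_s: 16.02
eef_pos: [508.2, -73.4, 156.3]
ee_rot: [-0.471, -0.527, -0.471, 0.527]
force: [-0.5, -0.4, -1.5]
grip_width: 0.133
```

Run:
```python
from h import *
import cv2
s=ctrl.sense(); w1=viewer.capture("wrist").astype(float)
im=viewer.capture("scene")[:,:,::-1]
for _ in range(6): w=viewer.capture("wrist")
print("ball-region motion over .35s, mean abs diff",np.abs(w-w1)[200:260,410:490].mean(), "static ref",np.abs(w-w1)[100:160,50:130].mean())
r=q2r(s["ee_rot"]).as_matrix();y=r[:,1];lip=s["eef_pos"]+147.5*y; lip[2]=s["eef_pos"][2]-43.4+17.5
print(s["time_s"],s["eef_pos"],s["force"],"lip",lip)
x0,y0=225,180
a=cv2.resize(im[y0:y0+80,x0:x0+110],None,fx=6,fy=6,interpolation=cv2.INTER_CUBIC)
print("lip/bore/mid px in crop",[((np.array(w2pix("scene",X))-[x0,y0]+.5)*6).round() for X in (lip,(655,-89.8,106),(s["eef_pos"]+74.5*y)*[1,1,0]+[0,0,lip[2]-13.5])])
cv2.imwrite("pics/s6.png",a); cv2.imwrite("pics/w6.png",w[150:320,320:620,::-1])
```

```text
ball-region motion over .35s, mean abs diff 2.417222222222222 static ref 2.9574305555555553
16.025 [508.23644137 -73.43283895 156.27770779] [-0.46403561 -0.39622973 -1.48248172] lip [654.8225942  -89.82642744 130.37770779]
lip/bore/mid px in crop [array([257., 153.]), array([261., 193.]), array([350.,  87.])]
```

View pics/s6.png

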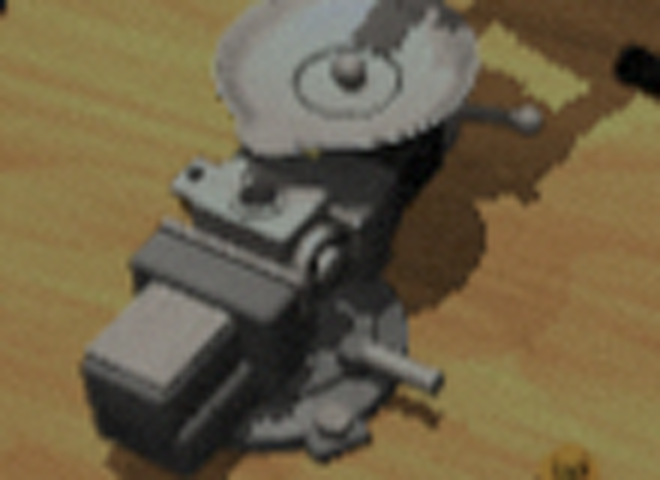

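View pics/w6.png

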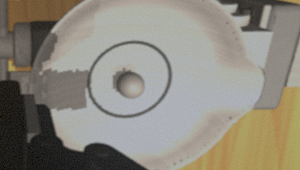

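The scene crop puts the bore at about (259,193), predicted (261,193), and the lip tip at about (256,155), predicted (257,153). In the wrist crop the ball is still, near the ring's middle. Handing in.

```bash
python3 -c "
from rig import order
print(order.finish_job())"
```

```text
the job is handed in; nothing more can be done
None
```

I picked the dish up by its grip at 50 N, lifted it straight up, and turned it level through about 77° to line up with the vise. I then held it over the bore and handed the job in at about 16.5 s; the hand-in gave no verdict.

- **Lip position:** worked out from the arm's pose, the lip tip is at about (654.8, -89.8, 130.4) mm. My estimate for the bore is (655, -89.8, 106) mm, so the lip is about 24 mm above it and within 1 mm sideways. The cameras are only good to about 2 mm. In the last scene picture, lip and bore both lay within about 3 enlarged crop pixels (half a camera pixel) of where I expected them.
- **Level and clear:** the tool was vertical when last checked just before the final trim, and it was not turned after that. The picture shows no droop of the dish. The underside is about 7 mm above the bore's rim, the highest point of the vise. The measured force was close to the dish's weight, which suggests it is not touching the vise.
- **Ball:** it was inside the ring, near the middle, in every picture. Over the last 0.35 s it did not move beyond picture noise.
- **Other things:** my moves stayed clear of them, and none looked disturbed in the pictures, but I did not measure their positions afterwards.

No check failed. The one correction was about 2.4 mm to centre the fingers on the grip before closing.

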